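# Square up a glazed tile and set it on its sample board

## Robot

A 7-joint arm with a two-finger parallel gripper is mounted at the origin on the work surface. World frame = base frame: x ahead of the robot, y to its left, z up, the work surface at z = 0. Lengths are in mm, angles in rad, forces in N, time in s.
With the tool pointing down it reaches from about 400 to 875 mm from the base axis. Payload 4.4 kg.
Tool frame: the origin (TCP) lies at the very end of the fingers, on their centre line; the grasp point (between the pads) lies 19 mm behind it; y points along the fingers, z is the direction in which the jaws open and shut, and the axes are right-handed (so a half turn about y gives the same grasp; the last joint's range is limited). The gripper opens to 85 mm and grips with 20 to 120 N. Pads are 22 mm wide; open, the fingers measure 114 mm over their backs; the gripper's body (76 mm by 85 mm) begins 54 mm behind the grasp point. The pads swing forward as they close: fully open they stand 13 mm farther back than shut.
Start: joints at [-1.272, 0.628, 0.038, 1.517, -0.027, 0.996, -0.02], TCP at [231.872, 607.251, 198.113] pointing down, gripper open.
Joint ranges: [-3.06, 3.06], [-0.37, 2.12], [-1.25, 1.32], [0.18, 2.47], [-1.1, 4.24], [0.23, 1.98], [-2.94, 2.94]. Speed limits (rad/s): [2.57, 2.57, 3.14, 3.14, 3.14, 3.14, 3.14].

## Interface

Orientations are given as [roll, pitch, yaw] about the fixed x, y, z axes, in that order (R = Rz(yaw) Ry(pitch) Rx(roll)).
In Python, from cell import ctrl, imaging, finish_job gives the robot as it stands.
- The arm moves only by the shell command python3 -m inch 'ROWS'. ROWS is JSON, one flat list of numbers, 7 for each row, row after row: the opening, from 0 (shut) to 1 (fully open), then the shift along the tool's x, y, z in cm, then the turn, a rotation vector about the tool's x, y, z in degrees. A call has 1 to 12 rows; each row is the pose to reach, as a shift and turn from the pose commanded when the call began, along the tool's axes at that moment; what a row does not reach only later rows make up. A row lasts 1/10 s, in which the tool goes at most 50 mm and 8.59 degrees, less where a joint would pass 70% of its speed; a pose out of reach is approached as far as the arm can. A call with a gripper value outside its range is refused whole. The fingers move at their own pace and stop on an object; the grip force is fixed at half the most. Time passes only in rows, so rows that repeat a pose let the fingers close. It gives the time, the measured TCP pose, the force and the opening at its end, in the units of the state.
- ctrl.read_state(): the state, without advancing time (a new reading comes with each control period).
- imaging.get_image(name): name is "scene" or "top"; returns a dict with "img" (480x640x3 uint8, red, green, blue), "fx", "fy", "cx", "cy" (pixels), "R" (3x3) and "t" (3): a world point X has camera coordinates R X + t. Camera axes: x right, y down, z forward; pixel columns grow to the right and rows downward; lengths in mm; the calibration is good to about 2 mm. A picture is of the moment at which its call begins. There is no depth.
- finish_job(): hands the job in, once; it reports no verdict.
The state is a dict: "clock": time; "qpos": joint angles; "qd": joint speeds; "tau": joint torques, N m; "eef_pos": TCP position; "tool_rot": TCP orientation; "force": force on the tool from outside, world axes, zero at the start; "torque": the same for the moment, N m; "width": finger opening in mm.
Only numpy, scipy, OpenCV 4.12 (cv2) and the standard library are available. Lean on these libraries where they do the work, as an engineer would, in place of code of your own. Each camera call takes 0.05 s, during which the arm holds its last target.

## Task

The blue tile lies askew on the squaring board: without lifting it, slide it fully home into the corner, flush against both metal fences, and take your fingers off it. Then grip it there, lift it straight up off the board, and set it down (do not drop it) straight and wholly inside the blue outline on the white sample board, long side along the outline's long side. Leave the clay-coloured tile, the pot, the bowl and the palette knife where they are.

Things in the scene. Friction and masses are not known exactly. Their poses are not given: they have to be found in the camera images.
- tile: The blue glazed tile with white dots and lines: a loose block 70 (its x) x 45 (its y) x 16 (z) mm, about 110 g (varies). Origin at the centre of its underside, z up. It starts flat on the squaring board, 45 mm or more out of the corner both ways, turned up to 23 degrees from the board's axes. Half a turn makes no difference. Sliding it takes 1 to 5 N.
- jig: Squaring board, fixed: plywood 190 (x) x 160 (y) x 8 mm, origin at the centre of its underside at table height 0, z up, turned up to 17 degrees. Two aluminium fences, 12 mm wide, rise 7 mm above it (top 15 mm above the table) along its +x and +y edges, inner faces at x = +83, y = +68 mm, meeting in a square corner. The tile stands 9 mm higher, so it can be gripped above them across its 45 mm.
- jig_corner (a point): The inside corner of the two fences at the level of the squaring board's top (8 mm above the table), at x = +83, y = +68 mm of the board. Axes as the board's.
- jig_home (a point): Where the tile's origin lies when it is fully home in the corner with its 70 mm side along the board's x: on the board's top (8 mm above the table), at x = +48, y = +45.5 mm of the board, 35 mm and 22.5 mm from the fences. Axes as the board's.
- board_blue: White sample board with a blue outline, fixed: 130 (x) x 100 (y) x 10 mm, origin at the centre of its underside at table height, z up, turned up to 20 degrees from the world axes. Empty at the start. It may stand left, right or between the others.
- board_blue_frame (a point): Centre of the blue outline, on the sample board's top, 10 mm above the table; axes as the board's. The outline (only painted) is a rectangle, 80 (x) x 55 (y) mm inside, lines 3 mm wide, so the tile fits with 5 mm all round.
- board_clay: The same sample board with a clay-coloured outline, fixed; it carries the clay-coloured tile.
- clay_tile: Clay-coloured tile of the same size, loose, lying on board_clay; leave it alone. Origin at the centre of its underside.
- pot: Small yellow pot with a white lid, loose, 48 mm across, 55 mm high, origin at the centre of its underside; leave it alone.
- bowl: White bowl, loose, 80 mm across, 35 mm high, origin at the centre of its underside; leave it alone.
- knife: Palette knife, loose, about 180 mm long, lying on the table with its length (x) running left-right in front of the robot; leave it alone.
There are look-alikes about, which are no part of the job. There is more than one size of the tile; the job needs the middle-sized.

How it is judged (in metres and radians):
On the way, in this order (a step that is already met when the one before it is completed fails the run):
1. the tile lies flush against both fences in the corner of the squaring board, with the fingers off it (x of tile in the frame of jig_home between -0.0025 and 0.0025 m and y of tile in the frame of jig_home between -0.0025 and 0.0025 m and z of tile in the frame of jig_home between -0.002 and 0.002 m and angle between the x axis of tile and the x axis of jig_home, either way round below 0.04 rad and linear speed of tile below 0.02 m/s and contact force between the fingers and tile below 0.3 N), for 0.2 s.
2. the tile is set down by the fingers: still held, straight inside the blue outline, at most 8 mm above the sample board and nearly still (x of tile in the frame of board_blue_frame between -0.005 and 0.005 m and y of tile in the frame of board_blue_frame between -0.005 and 0.005 m and angle between the x axis of tile and the x axis of board_blue_frame, either way round below 0.1 rad and z of tile in the frame of board_blue_frame below 0.008 m and linear speed of tile below 0.06 m/s and contact force between the fingers and tile above 0.5 N), for 0.04 s.
At the end, for the whole second after the job is handed in: Blue tile released, flat and still on the sample board inside the blue outline: centre within 5 mm of the outline's along each side, long side within 0.1 rad, underside within 2 mm of the board's top. Clay-coloured tile within 8 mm, pot, bowl and knife within 20 mm of their starts (x of tile in the frame of board_blue_frame between -0.005 and 0.005 m and y of tile in the frame of board_blue_frame between -0.005 and 0.005 m and angle between the x axis of tile and the x axis of board_blue_frame, either way round below 0.1 rad and z of tile in the frame of board_blue_frame between -0.002 and 0.002 m and angle between tile's own z axis and vertical below 0.05 rad and linear speed of tile below 0.01 m/s and contact force between the fingers and tile below 0.1 N and distance of clay_tile from where it was at the start of the episode below 0.008 m and distance of each of pot, bowl, knife from where it was at the start of the episode below 0.02 m); the robot touches nothing.
It fails at once if the tile is lifted from the squaring board (6 to 27 mm above it) while over the board and more than 20 mm away from its place in the corner (z of tile in the frame of jig_home between 0.006 and 0.027 m and horizontal distance between tile and jig_home above 0.02 m and x of tile in the frame of jig between -0.095 and 0.095 m and y of tile in the frame of jig between -0.08 and 0.08 m).
It fails at once if a bystander is disturbed (clay-coloured tile moved 8 mm; pot, bowl or palette knife 20 mm) (distance of clay_tile from where it was at the start of the episode above 0.008 m or distance of any of pot, bowl, knife from where it was at the start of the episode above 0.02 m).
It also fails if it takes over 58 s, if anything falls off the work surface, if the arm or the gripper's body presses on something with over 40 N, if the wrist force passes 120 N, or if a joint passes its speed limit or range.

## Working session

There is one attempt and no reset: what is moved stays moved. The work goes in short steps, Python scripts to look and compute and a shell command to move; the robot and the scene stay as the last step left them, time stands still between calls to the robot, and variables do not carry over. Pictures are saved under pics/ and viewed, and the job is handed in when it is done.

```bash
ls; mkdir -p pics; python3 - <<'E'
from cell import ctrl, imaging
import cv2,json,numpy as np
print(ctrl.read_state())
for n in("scene","top"):
    d=imaging.get_image(n); cv2.imwrite(f"pics/{n}0.png",d["img"][:,:,::-1]); print(n,{k:np.round(d[k],3).tolist() for k in d if k!="img"})
    np.savez(f"{n}0.npz",**d)
E
```

```text
pics
{'clock': 0.0, 'qpos': array([-1.271784  ,  0.62934405,  0.03844382,  1.51836141, -0.02702815,
        0.99630685, -0.02001426]), 'qd': array([-0.00079351,  0.00073544, -0.00035207, -0.00107869, -0.00058907,
       -0.0009814 ,  0.00186182]), 'tau': array([-1.14979603e-04, -5.63394499e+01,  1.22651037e+00, -1.93434656e+01,
        1.11147904e-02,  1.07781435e-02, -8.60560561e-06]), 'eef_pos': array([231.62395533, 606.5943786 , 197.19263488]), 'tool_rot': array([-1.57269823e+00, -2.47947820e-06, -3.64843269e-01]), 'force': array([-0.01787104,  0.20937198, -0.22942576]), 'torque': array([-0.0094299 , -0.03183543, -0.00507232]), 'width': 85.46921796852664}
scene {'fx': 439.76, 'fy': 439.76, 'cx': 317.921, 'cy': 237.647, 'R': [[0.826, 0.564, -0.007], [0.445, -0.659, -0.607], [-0.347, 0.498, -0.795]], 't': [-493.996, -218.773, 971.929]}
top {'fx': 457.852, 'fy': 457.852, 'cx': 321.238, 'cy': 241.767, 'R': [[-0.023, -1.0, 0.015], [-0.984, 0.02, -0.178], [0.177, -0.019, -0.984]], 't': [5.79, 586.639, 891.26]}
```

View pics/scene0.png

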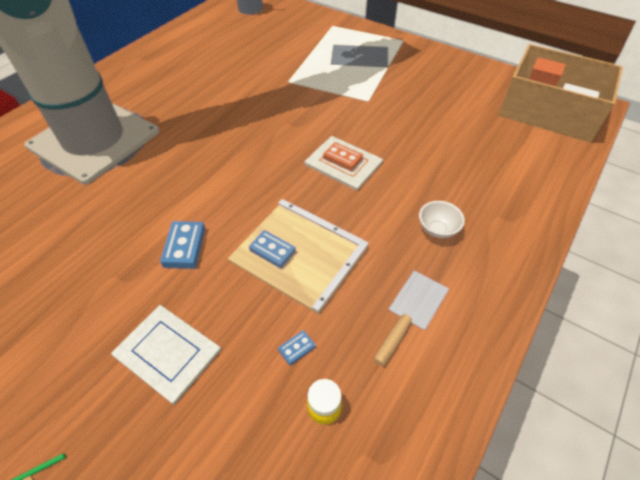

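View pics/top0.png

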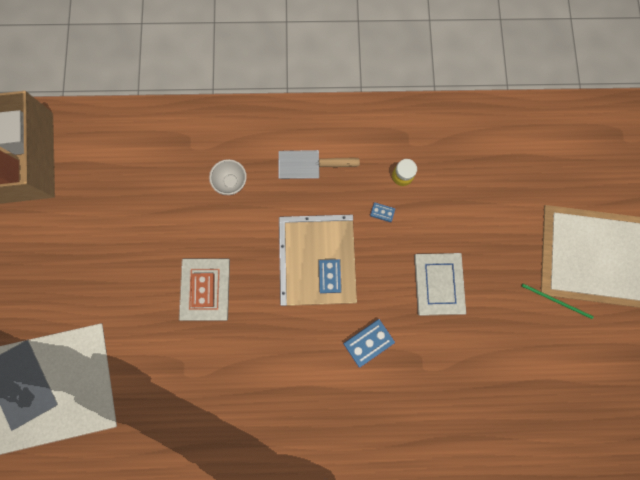

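The pictures show the jig at top (318,260), with its fences up (+x) and left (+y). The middle-sized tile lies on it at (330,276), and the blue-outlined board is at (440,284). The large tile at (369,343) and the small one at (383,212) are decoys. Next I measure.

```bash
cat > h.py <<'E'
import numpy as np,cv2
def load(n): return dict(np.load(n))
def proj(d,X):
    c=d["R"]@np.asarray(X,float)+d["t"]; return np.array([d["fx"]*c[0]/c[2]+d["cx"],d["fy"]*c[1]/c[2]+d["cy"]])
def ray(d,p):
    v=d["R"].T@np.array([(p[0]-d["cx"])/d["fx"],(p[1]-d["cy"])/d["fy"],1.]); return -d["R"].T@d["t"],v/np.linalg.norm(v)
def plane(d,p,z):
    o,v=ray(d,p); return o+v*(z-o[2])/v[2]
def tri(d1,p1,d2,p2):
    A=np.zeros((3,3));b=np.zeros(3);L=[]
    for d,p in((d1,p1),(d2,p2)):
        o,v=ray(d,p);M=np.eye(3)-np.outer(v,v);A+=M;b+=M@o;L.append((M,o))
    X=np.linalg.solve(A,b); return X,[round(float(np.linalg.norm(M@(X-o))),2) for M,o in L]
def blues(d,roi):
    h=cv2.cvtColor(d["img"],cv2.COLOR_RGB2HSV); m=((h[...,0]>95)&(h[...,0]<125)&(h[...,1]>90)).astype(np.uint8)*255
    z=np.zeros_like(m);x0,y0,x1,y1=roi;z[y0:y1,x0:x1]=m[y0:y1,x0:x1]; return z
E
python3 - <<'E'
from h import *
for n,rois in(("scene",dict(j=(225,195,375,310),b=(110,300,225,405))),("top",dict(j=(275,210,360,310),b=(410,248,470,320)))):
    d=load(n+"0.npz")
    for k,(x0,y0,x1,y1) in rois.items():
        c=cv2.resize(d["img"][y0:y1,x0:x1],None,fx=5,fy=5,interpolation=cv2.INTER_CUBIC); c=c[:600,:800]; cv2.imwrite(f"pics/{n}_{k}.png",c[:,:,::-1]); 
        m=blues(d,(x0,y0,x1,y1)); cs,_=cv2.findContours(m,cv2.RETR_EXTERNAL,cv2.CHAIN_APPROX_NONE); q=max(cs,key=cv2.contourArea)
        print(n,k,cv2.contourArea(q),np.round(cv2.boxPoints(cv2.minAreaRect(q)),1).tolist())
        if n=="top": print(cv2.minAreaRect(q))
E
```

```text
scene j 79.0 [[249.89999389648438, 260.8999938964844], [251.10000610351562, 244.89999389648438], [292.1000061035156, 248.0], [290.8999938964844, 264.0]]Traceback (most recent call last):
  File "<stdin>", line 6, in <module>
ValueError: max() iterable argument is empty
```

```bash
cd pics; python3 -c "
import cv2,numpy as np
a=[cv2.imread(f) for f in('top_j.png','top_b.png')]
h=max(i.shape[0] for i in a);a=[cv2.copyMakeBorder(i,0,h-i.shape[0],0,10,0) for i in a]
cv2.imwrite('tops.png',np.hstack(a))
print(np.hstack(a).shape)"
```

```text
[ WARN:0@0.034] global loadsave.cpp:275 findDecoder imread_('top_j.png'): can't open/read file: check file path/integrity
[ WARN:0@0.035] global loadsave.cpp:275 findDecoder imread_('top_b.png'): can't open/read file: check file path/integrity
Traceback (most recent call last):
AttributeError: 'NoneType' object has no attribute 'shape'
```

View pics/scene_j.png

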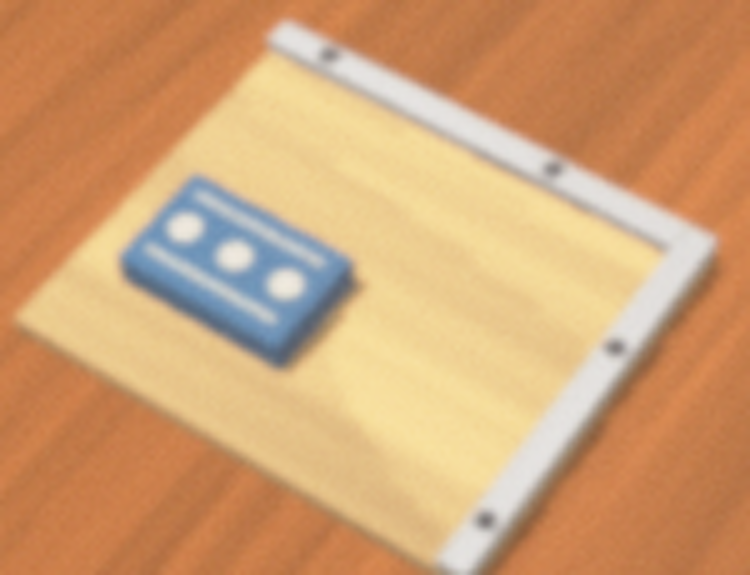

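View pics/scene_b.png

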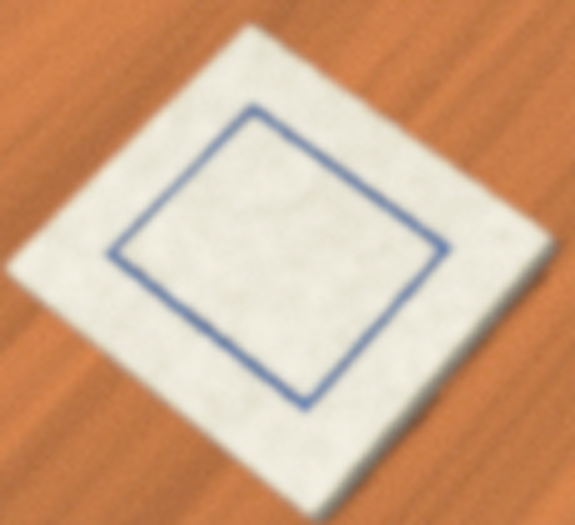

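The scene crops are clear: dots, tile outline, fences and blue rectangle are all distinct. I'll mask by B−R instead.

```bash
cat >> h.py <<'E'
def bmask(d,roi,th=15):
    i=cv2.GaussianBlur(d["img"],(0,0),0.6).astype(int); m=((i[...,2]-i[...,0])>th).astype(np.uint8)*255
    z=np.zeros_like(m);x0,y0,x1,y1=roi;z[y0:y1,x0:x1]=m[y0:y1,x0:x1]; return z
def big(m):
    cs,_=cv2.findContours(m,cv2.RETR_EXTERNAL,cv2.CHAIN_APPROX_NONE); return max(cs,key=cv2.contourArea)
def quad(c):
    h=cv2.convexHull(c)
    return cv2.approxPolyN(h,4,ensure_convex=True).reshape(-1,2) if hasattr(cv2,"approxPolyN") else None
def dots(d,roi):
    # white blobs within the tile contour
    c=big(cv2.morphologyEx(bmask(d,roi),cv2.MORPH_CLOSE,np.ones((3,3)))); f=np.zeros(d["img"].shape[:2],np.uint8); cv2.drawContours(f,[cv2.convexHull(c)],-1,255,-1)
    s=4; x0,y0,x1,y1=roi
    g=cv2.resize(d["img"][y0:y1,x0:x1,0],None,fx=s,fy=s,interpolation=cv2.INTER_CUBIC); fm=cv2.resize(f[y0:y1,x0:x1],None,fx=s,fy=s)
    m=((g>150)&(fm>128)).astype(np.uint8); n,_,st,ce=cv2.connectedComponentsWithStats(m); out=[]
    for k in range(1,n):
        w,h,a=st[k,2],st[k,3],st[k,4]
        if a>60: out.append((a,w,h,*( (ce[k]+.5)/s-.5+[x0,y0])))
    return out,c
E
python3 - <<'E'
from h import *
for n,rois in(("scene",dict(j=(225,195,375,310),b=(110,300,225,405))),("top",dict(j=(275,210,360,310),b=(410,248,470,320)))):
    d=load(n+"0.npz")
    x0,y0,x1,y1=rois["j"]
    o,c=dots(d,rois["j"]); print(n,np.round(o,1).tolist(), cv2.contourArea(c),cv2.minAreaRect(c))
    c=big(bmask(d,rois["b"])); print(n,"outline",cv2.contourArea(c),quad(c).tolist())
    for k,(x0,y0,x1,y1) in rois.items():
        g=cv2.resize(d["img"][y0:y1,x0:x1],None,fx=5,fy=5,interpolation=cv2.INTER_CUBIC); cv2.imwrite(f"pics/{n}_{k}.png",g[:600,:800,::-1])
a=[cv2.imread('pics/'+f) for f in('top_j.png','top_b.png')]
h=max(i.shape[0] for i in a);a=[cv2.copyMakeBorder(i,0,h-i.shape[0],0,10,0) for i in a]
cv2.imwrite('pics/tops.png',np.hstack(a))
E
```

```text
scene [[97.0, 35.0, 38.0, 255.9, 238.0], [1310.0, 105.0, 63.0, 276.6, 240.4], [699.0, 33.0, 27.0, 261.6, 240.1], [78.0, 35.0, 20.0, 282.1, 239.8], [735.0, 34.0, 28.0, 271.5, 245.7], [1347.0, 106.0, 66.0, 266.8, 251.3], [765.0, 34.0, 28.0, 281.7, 251.4]] 857.0 ((271.5846252441406, 247.9769287109375), (40.43531799316406, 24.434839248657227), 29.744882583618164)
scene outline 173.0 [[200, 349], [171, 382], [130, 351], [161, 321]]
top [[387.0, 22.0, 22.0, 329.2, 265.1], [197.0, 6.0, 44.0, 336.0, 268.1], [411.0, 7.0, 88.0, 322.9, 273.5], [409.0, 23.0, 22.0, 329.7, 275.4], [247.0, 6.0, 52.0, 336.7, 282.7], [415.0, 23.0, 23.0, 329.9, 286.1]] 629.0 ((329.5, 276.0), (32.0, 21.0), 90.0)
top outline 8.0 [[427, 304], [425, 264], [453, 264], [456, 303]]
```

View pics/tops.png

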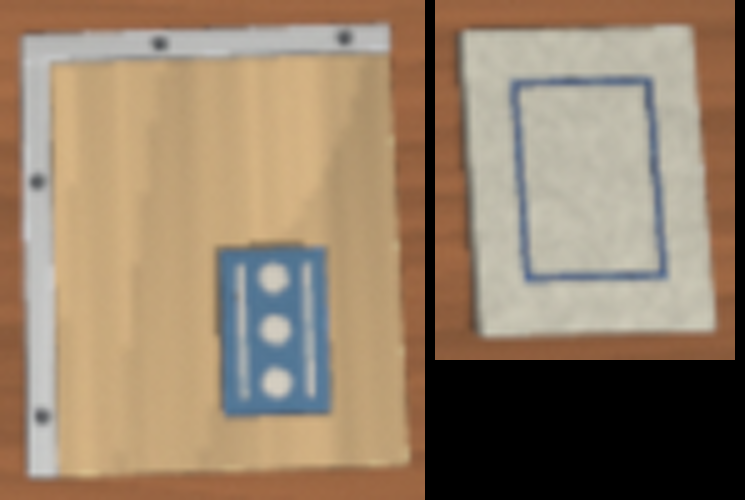

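```bash
cat >> h.py <<'E'
def up(d,roi,s=6):
    x0,y0,x1,y1=roi; return cv2.resize(d["img"][y0:y1,x0:x1],None,fx=s,fy=s,interpolation=cv2.INTER_CUBIC)
def back(p,roi,s=6): return (np.asarray(p,float)+.5)/s-.5+np.array(roi[:2])
def linequad(c,q):
    """refine polygon q by fitting lines to the contour points along each edge"""
    c=c.reshape(-1,2).astype(float); n=len(q); L=[]
    for i in range(n):
        a,b=np.array(q[i],float),np.array(q[(i+1)%n],float); u=(b-a)/np.linalg.norm(b-a); w=np.array([-u[1],u[0]])
        t=(c-a)@u; e=(c-a)@w; l=np.linalg.norm(b-a); s=c[(t>.12*l)&(t<.88*l)&(abs(e)<6)]
        vx,vy,x,y=cv2.fitLine(s.astype(np.float32),cv2.DIST_HUBER,0,.01,.01).ravel(); L.append((np.array([-vy,vx]),-vy*x+vx*y))
    return np.array([np.linalg.solve(np.array([L[i-1][0],L[i][0]]),[L[i-1][1],L[i][1]]) for i in range(n)])
def rigid(P,Q):
    """P model 2D -> Q world 2D"""
    P=np.asarray(P,float);Q=np.asarray(Q,float);p,q=P.mean(0),Q.mean(0);H=(P-p).T@(Q-q)
    a=np.arctan2(H[0,1]-H[1,0],H[0,0]+H[1,1]);R=np.array([[np.cos(a),-np.sin(a)],[np.sin(a),np.cos(a)]])
    t=q-R@p; return a,t,np.linalg.norm(P@R.T+t-Q,axis=1)
E
cat > m1.py <<'E'
from h import *
R=dict(scene=dict(j=(225,195,375,310),b=(110,300,225,405)),top=dict(j=(275,210,360,310),b=(410,248,470,320)))
V={}
for n in R:
    d=load(n+"0.npz"); roi=R[n]["j"]; g=up(d,roi); hs=cv2.cvtColor(g,cv2.COLOR_RGB2HSV)
    fm=((hs[...,1]<70)&(hs[...,2]>110)).astype(np.uint8)*255; fm=cv2.morphologyEx(fm,cv2.MORPH_CLOSE,cv2.getStructuringElement(cv2.MORPH_ELLIPSE,(21,21)))
    c=big(fm); q=cv2.approxPolyDP(c,18,True).reshape(-1,2); print(n,"fence poly",len(q),np.round(back(q,roi),1).tolist())
    if len(q)==6: V[n,"f"]=back(linequad(c,q),roi); print(np.round(V[n,"f"],1).tolist())
    roi=R[n]["b"]; g=up(d,roi).astype(int); m=((g[...,2]-g[...,0])>(25 if n=="scene" else 15)).astype(np.uint8)*255
    m=cv2.morphologyEx(m,cv2.MORPH_CLOSE,np.ones((9,9)))
    c=big(m); q=quad(c); V[n,"bo"]=back(linequad(c,q),roi); print("outline outer",len(q),np.round(V[n,"bo"],1).tolist())
import pickle; pickle.dump(V,open("v.pkl","wb"))
E
python3 m1.py
```

```text
scene fence poly 7 [[281.2, 199.1], [280.2, 205.4], [356.4, 244.9], [311.8, 305.4], [312.6, 309.4], [320.4, 309.4], [367.6, 242.4]]
outline outer 4 [[199.6, 348.8], [170.6, 381.9], [131.6, 351.2], [159.9, 320.4]]
top fence poly 6 [[351.9, 214.2], [278.9, 216.9], [280.6, 305.1], [286.6, 303.9], [284.9, 223.4], [350.6, 220.8]]
[[352.2, 214.1], [278.4, 216.3], [280.0, 305.2], [286.4, 305.2], [284.7, 222.5], [353.5, 220.2]]
outline outer 4 [[455.9, 303.4], [427.2, 303.4], [424.9, 263.6], [452.9, 262.9]]
```

```bash
sed -i 's/375,310),b=(110/375,318),b=(110/' m1.py; python3 m1.py; cat > m2.py <<'E'
from h import *; import pickle
V=pickle.load(open("v.pkl","rb")); S=load("scene0.npz"); T=load("top0.npz")
def order(q,d,z):
    W=np.array([plane(d,p,z)[:2] for p in q]); return W
def lab(W,cands,t0):  # order by nearest after aligning centroids
    return W
# fence
M=np.array([[95,-80],[95,80],[-95,80],[-95,68],[83,68],[83,-80]],float)
for n,d in(("top",T),("scene",S)):
    if (n,"f") in V:
        W=np.array([plane(d,p,15.)[:2] for p in V[n,"f"]]); best=None
        for r in range(6):
            for sgn in(1,-1):
                a,t,e=rigid(M,np.roll(W[::sgn],r,0)); 
                if best is None or e.max()<best[2].max(): best=(a,t,e,np.roll(V[n,"f"][::sgn],r,0))
        print(n,"jig yaw",round(best[0],4),"t",best[1].round(1),"res",best[2].round(1)); V[n,"fo"]=best[3]
    W=np.array([plane(d,p,10.)[:2] for p in V[n,"bo"]]); B=np.array([[43,30.5],[43,-30.5],[-43,-30.5],[-43,30.5]]); best=None
    for r in range(4):
        for sgn in(1,-1):
            a,t,e=rigid(B,np.roll(W[::sgn],r,0))
            if abs(a)<1 and (best is None or e.max()<best[2].max()): best=(a,t,e,np.roll(V[n,"bo"][::sgn],r,0))
    print(n,"blue frame yaw",round(best[0],4),best[1].round(1),best[2].round(1)); V[n,"bb"]=best[3]
if ("scene","fo") in V:
    X=[tri(S,a,T,b) for a,b in zip(V["scene","fo"],V["top","fo"])]; print("fence tri",[(x.round(1).tolist(),e[0]) for x,e in X])
    P=np.array([x for x,_ in X]); print(rigid(M,P[:,:2]))
X=[tri(S,a,T,b) for a,b in zip(V["scene","bb"],V["top","bb"])]; print("frame tri",[(x.round(1).tolist(),e[0]) for x,e in X]); P=np.array([x for x,_ in X]); print(rigid(B,P[:,:2]))
ds=[(261.6,240.1),(271.5,245.7),(281.7,251.4)]; dt=[(329.9,286.1),(329.7,275.4),(329.2,265.1)]
for n,d,q in(("s",S,ds),("t",T,dt)):
    W=np.array([plane(d,p,24)[:2] for p in q]);v=W[2]-W[0]; print(n,"tile",W[1].round(1),"spacing",np.linalg.norm(v).round(1),"yaw",np.arctan2(v[1],v[0]).round(4))
X=np.array([tri(S,a,T,b)[0] for a,b in zip(ds,dt)]); v=X[2]-X[0]; print("tile tri",X.round(1).tolist(),np.arctan2(v[1],v[0]))
E
python3 m2.py
```

```text
scene fence poly 6 [[281.2, 199.1], [280.2, 205.4], [356.4, 244.9], [311.8, 305.4], [318.6, 311.1], [367.6, 242.4]]
top jig yaw 0.0113 t [556.2   2. ] res [1.3 1.3 0.9 0.6 1.3 1.6]
top blue frame yaw -0.0038 [ 499.6 -258.9] [0.5 0.4 0.3 0.8]
scene blue frame yaw 0.0106 [ 498.5 -260.9] [1.4 1.3 2.4 0.4]
frame tri [([541.3, -229.8, 10.7], 1.48), ([541.7, -290.0, 10.8], 1.25), ([456.2, -290.4, 6.8], 0.22), ([456.6, -229.9, 10.1], 1.74)]
(np.float64(0.0022600228310738204), array([ 498.96165824, -260.00258777]), array([0.65935907, 0.55178877, 0.2511282 , 0.76140956]))
s tile [518.5 -25.4] spacing 43.8 yaw 0.0071
t tile [519.7 -23.4] spacing 44.2 yaw 0.0072
tile tri [[496.7, -24.1, 22.9], [519.0, -24.3, 23.6], [540.8, -23.9, 23.2]] 0.005798471077127272Traceback (most recent call last):
  File "m1.py", line 8, in <module>
    if len(q)==6: V[n,"f"]=back(linequad(c,q),roi); print(np.round(V[n,"f"],1).tolist())
                                ~~~~~~~~^^^^^
  File "h.py", line 44, in linequad
    vx,vy,x,y=cv2.fitLine(s.astype(np.float32),cv2.DIST_HUBER,0,.01,.01).ravel(); L.append((np.array([-vy,vx]),-vy*x+vx*y))
              ~~~~~~~~~~~^^^^^^^^^^^^^^^^^^^^^^^^^^^^^^^^^^^^^^^^^^^^^^^
cv2.error: OpenCV(4.12.0) /io/opencv/modules/imgproc/src/linefit.cpp:50: error: (-215:Assertion failed) count > 0 in function 'fitLine2D_wods'
```

```bash
sed -i 's/abs(e)<6/abs(e)<tol/; s/def linequad(c,q)/def linequad(c,q,tol=12)/' h.py; python3 m1.py|head -3;  python3 m2.py
```

```text
scene fence poly 6 [[281.2, 199.1], [280.2, 205.4], [356.4, 244.9], [311.8, 305.4], [318.6, 311.1], [367.6, 242.4]]
[[280.3, 197.4], [278.6, 204.5], [357.5, 244.9], [310.4, 307.0], [317.9, 312.3], [369.4, 242.8]]
outline outer 4 [[199.3, 348.7], [170.4, 381.6], [133.0, 350.4], [159.6, 320.8]]
top jig yaw 0.012 t [556.2   2.2] res [1.  1.2 0.8 0.7 1.3 1. ]
top blue frame yaw -0.0038 [ 499.6 -258.9] [0.5 0.4 0.3 0.8]
scene jig yaw 0.0094 t [557.   -2.2] res [2.1 2.5 4.9 4.4 2.1 1.3]
scene blue frame yaw 0.0077 [ 498.4 -260.6] [2.  1.7 4.1 1.5]
fence tri [([653.5, -78.7, 8.7], 1.52), ([651.8, 83.9, 10.9], 0.48), ([458.9, 80.2, 16.0], 2.02), ([460.3, 68.7, 6.6], 0.2), ([637.2, 69.6, 10.3], 1.56), ([639.1, -78.0, 10.4], 1.81)]
(np.float64(0.011455988469954296), array([556.07600473,   1.33372672]), array([1.8942698 , 2.25627058, 1.22078124, 0.49365959, 1.23994977,
       0.95525822]))
frame tri [([541.2, -229.8, 11.3], 1.66), ([541.6, -289.9, 11.4], 1.38), ([456.7, -289.3, 7.4], 0.83), ([456.5, -230.3, 9.5], 2.03)]
(np.float64(0.0014478168087540544), array([ 498.97939682, -259.80604317]), array([0.94079549, 0.58777091, 1.27658554, 1.0543126 ]))
s tile [518.5 -25.4] spacing 43.8 yaw 0.0071
t tile [519.7 -23.4] spacing 44.2 yaw 0.0072
tile tri [[496.7, -24.1, 22.9], [519.0, -24.3, 23.6], [540.8, -23.9, 23.2]] 0.005798471077127272
```

Measurements:

| Item | Position (mm) | Yaw (rad) | Checks |
|---|---|---|---|
| jig | about (556.2, 1.5) | 0.0115 | fence top triangulates to about 10 (expected 15) |
| tile | (519.1, −24.3) | 0.007 | top at 23.3 (expected 24); dot spacing consistent between views |
| blue frame | (499, −259.8) | about 0.001 | z about 10 (expected 10); size good |

Home is therefore about (603.7, 47.5). First I move above the tile.

```bash
R='1,49.4,0,-48.7,0,-21.6,0'; python3 -m inch '[1,49.4,0,-48.7,0,-21.6,0, 1,49.4,0,-48.7,0,-21.6,0, 1,49.4,0,-48.7,0,-21.6,0, 1,49.4,0,-48.7,0,-21.6,0, 1,49.4,0,-48.7,0,-21.6,0, 1,49.4,0,-48.7,0,-21.6,0, 1,49.4,0,-48.7,0,-21.6,0, 1,49.4,0,-48.7,0,-21.6,0, 1,49.4,0,-48.7,0,-21.6,0, 1,49.4,0,-48.7,0,-21.6,0, 1,49.4,0,-48.7,0,-21.6,0, 1,49.4,0,-48.7,0,-21.6,0]'
```

```text
clock: 1.3
eef_pos: [481.1, 59.4, 198.0]
tool_rot: [-1.571, 0.0, 0.012]
force: [0.4, 1.0, 0.2]
width: 85.9
```

```bash
python3 -m inch '[1,3.7,5,-8.42,0,0,0, 1,3.7,5,-8.42,0,0,0, 1,3.7,13,-8.42,0,0,0, 1,3.7,13,-8.42,0,0,0, 1,3.7,13,-8.42,0,0,0, 1,3.7,13,-8.42,0,0,0]'
python3 - <<'E'
from cell import imaging
import cv2,numpy as np
for n in("scene","top"):
    d=imaging.get_image(n); np.savez(f"{n}1.npz",**d); x0,y0=(200,180) if n=="scene" else (260,190)
    cv2.imwrite(f"pics/{n}1.png",cv2.resize(d["img"][y0:y0+140,x0:x0+180],None,fx=4,fy=4,interpolation=cv2.INTER_CUBIC)[:,:,::-1])
E
```

```text
clock: 1.9
eef_pos: [518.6, -22.2, 68.2]
tool_rot: [-1.571, 0.001, 0.012]
force: [0.1, 0.9, 0.6]
width: 85.4
```

View pics/scene1.png

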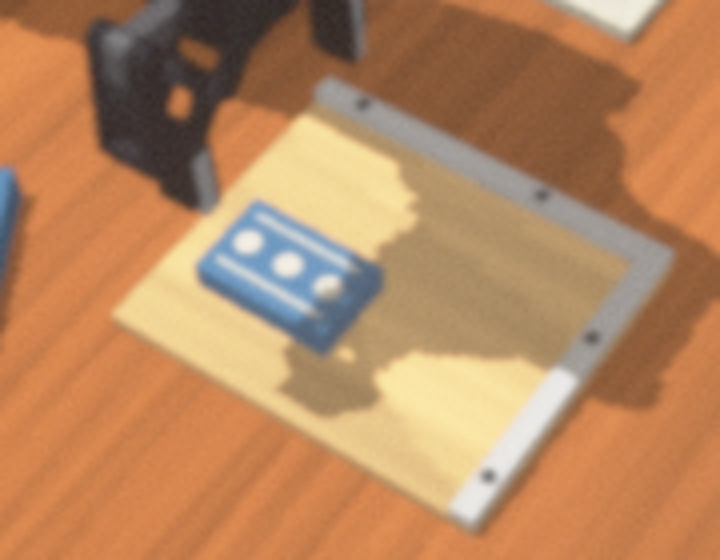

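View pics/top1.png

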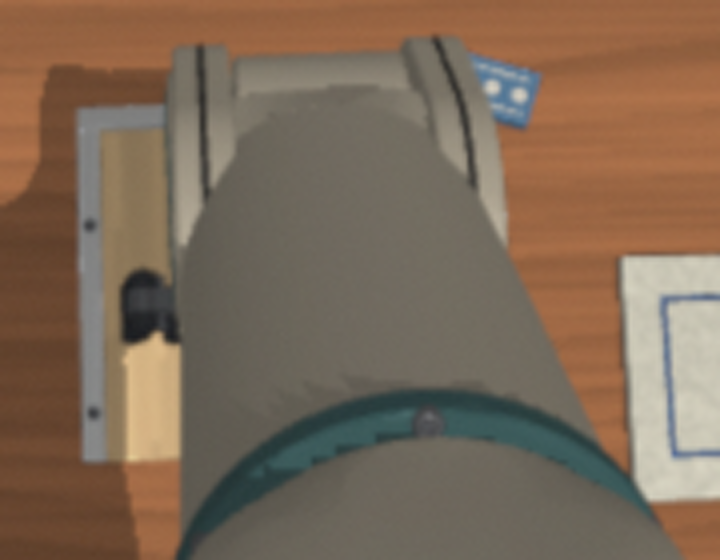

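The right fingertip shows at scene pixel about (250,231), with the tile clear and undisturbed. I check the fingertip against its predicted pixel.

```bash
python3 - <<'E'
from h import *
from cell import ctrl
s=ctrl.read_state(); p=s["eef_pos"]; print(p,s["width"],s["force"])
S=load("scene1.npz")
for dz in(0,8,13):
  for dx in(-11,11): print(dz,dx,((proj(S,[p[0]+dx,p[1]-42.7,p[2]+dz])-[200,180])*4).round(), ((proj(S,[p[0]+dx,p[1]+42.7,p[2]+dz])-[200,180])*4).round())
E
```

```text
[520.15675921 -21.94791524  69.7835584 ] 85.50050514137925 [-0.00690081 -0.04978352  0.24496893]
0 -11 [197. 250.] [326. 117.]
0 11 [240. 275.] [367. 139.]
8 -11 [195. 238.] [324. 105.]
8 11 [238. 263.] [366. 127.]
13 -11 [193. 231.] [323.  97.]
13 11 [236. 256.] [366. 119.]
```

```bash
cat > snap.py <<'E'
import sys
from cell import imaging,ctrl
import cv2,numpy as np
from h import *
tag=sys.argv[1]; x0,y0,w,h,f=map(int,sys.argv[2:7]); n=sys.argv[7] if len(sys.argv)>7 else "scene"
d=imaging.get_image(n); np.savez(f"{n}{tag}.npz",**d)
cv2.imwrite(f"pics/{n}{tag}.png",cv2.resize(d["img"][y0:y0+h,x0:x0+w],None,fx=f,fy=f,interpolation=cv2.INTER_CUBIC)[:,:,::-1])
s=ctrl.read_state(); print(s["clock"],s["eef_pos"].round(1),s["tool_rot"].round(3),s["force"].round(1),round(s["width"],1))
E
python3 snap.py 2 200 80 200 150 4
```

```text
2.05 [520.3 -22.   70. ] [-1.571 -0.004  0.013] [ 0.2 -0.2  1. ] 85.2
```

View pics/scene2.png

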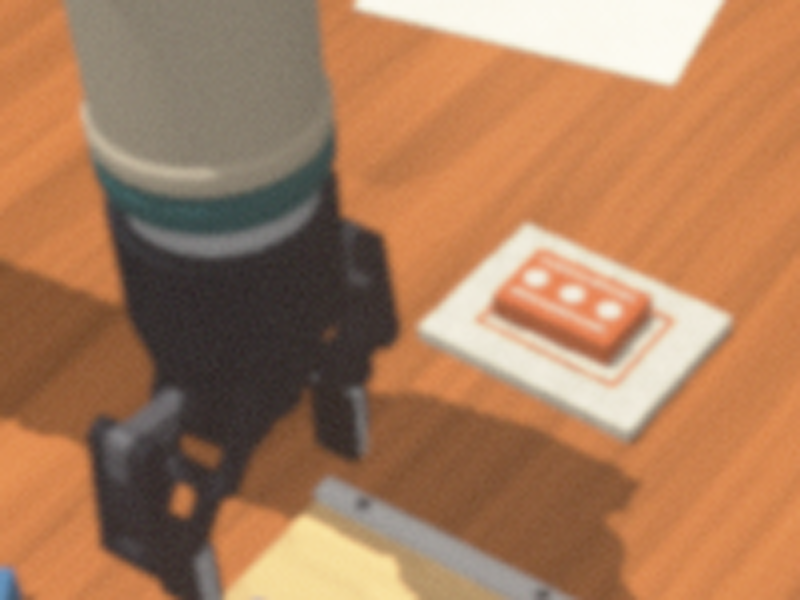

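```bash
python3 - <<'E'
from h import *
S=load("scene2.npz")
for z in(70,75,80,85,90,95,100,105): print(z,plane(S,(253,231.8),z).round(1),plane(S,(291.3,195),z).round(1),"R-left",plane(S,(241,227.5),z).round(1))
E
```

```text
70 [500.2 -44.4  70. ] [503.6  56.7  70. ] R-left [478.  -48.5  70. ]
75 [503.2 -47.1  75. ] [506.6  53.1  75. ] R-left [481.2 -51.2  75. ]
80 [506.2 -49.8  80. ] [509.6  49.5  80. ] R-left [484.4 -53.8  80. ]
85 [509.2 -52.5  85. ] [512.6  45.9  85. ] R-left [487.6 -56.5  85. ]
90 [512.3 -55.2  90. ] [515.6  42.3  90. ] R-left [490.8 -59.1  90. ]
95 [515.3 -57.9  95. ] [518.6  38.7  95. ] R-left [494.  -61.8  95. ]
100 [518.3 -60.6 100. ] [521.5  35.1 100. ] R-left [497.3 -64.4 100. ]
105 [521.3 -63.3 105. ] [524.5  31.6 105. ] R-left [500.5 -67.1 105. ]
```

The fingertips appear well above the reported TCP height: the rays fit best at z about 115, while the TCP reads 70. I descend in steps and look before trusting either number.

```bash
python3 -m inch '[1,0,2,-0.2,0,0,0, 1,0,3.5,-0.2,0,0,0, 1,0,3.5,-0.2,0,0,0, 1,0,3.5,-0.2,0,0,0, 1,0,3.5,-0.2,0,0,0]'; python3 snap.py 3 200 150 200 150 4
```

```text
clock: 2.55
eef_pos: [519.9, -24.2, 34.5]
tool_rot: [-1.571, -0.003, 0.013]
force: [-0.4, 0.1, 0.0]
width: 85.7
2.6 [519.8 -24.3  34.3] [-1.571 -0.002  0.012] [ 0.3 -0.6  0.7] 85.2
```

View pics/scene3.png

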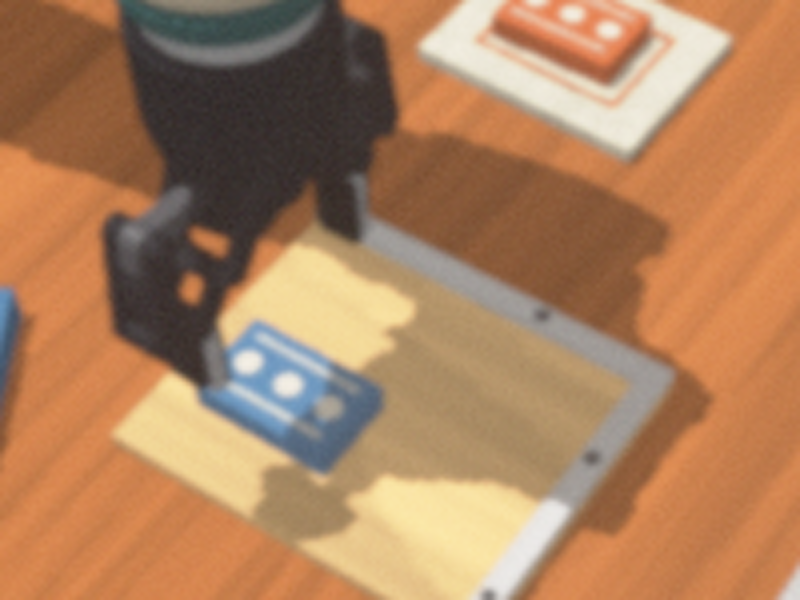

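```bash
python3 - <<'E'
from h import *
S=load("scene3.npz")
for z in(40,50,60,70,75,80,85): 
    a,b=plane(S,(255.5,246.3),z),plane(S,(289.5,209.5),z);print(z,a.round(1),b.round(1),"mid",((a+b)/2).round(1))
E
```

```text
40 [505.3 -49.9  40. ] [504.   47.9  40. ] mid [504.7  -1.   40. ]
50 [511. -55.  50.] [509.7  41.2  50. ] mid [510.3  -6.9  50. ]
60 [516.6 -60.   60. ] [515.3  34.6  60. ] mid [516.  -12.7  60. ]
70 [522.3 -65.   70. ] [521.   27.9  70. ] mid [521.7 -18.6  70. ]
75 [525.1 -67.5  75. ] [523.9  24.6  75. ] mid [524.5 -21.5  75. ]
80 [527.9 -70.   80. ] [526.7  21.2  80. ] mid [527.3 -24.4  80. ]
85 [530.8 -72.5  85. ] [529.5  17.9  85. ] mid [530.1 -27.3  85. ]
```

```bash
python3 -m inch '[1,0,0.7,0,0,0,0, 1,0,1.4,0,0,0,0, 1,0,2.1,0,0,0,0, 1,0,2.1,0,0,0,0, 1,0,2.1,0,0,0,0]'; python3 snap.py 4 200 150 200 150 4
```

```text
clock: 3.1
eef_pos: [518.4, -24.4, 11.6]
tool_rot: [-1.571, 0.001, 0.012]
force: [0.2, 0.7, 0.5]
width: 85.3
3.15 [518.7 -24.4  11.9] [-1.571  0.     0.012] [ 0.3 -0.1  0.5] 85.4
```

View pics/scene4.png

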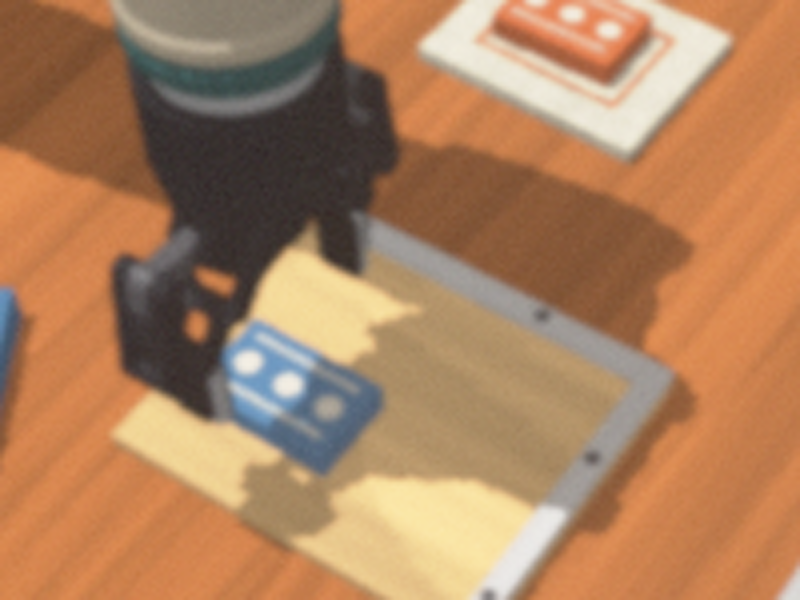

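The tip still looks high, and its shadow is well separated from it. A discriminating test is to close the fingers: either they grip at 45 mm or they shut above the tile.

```bash
python3 -m inch '[0.4,0,0,0,0,0,0, 0.4,0,0,0,0,0,0, 0.4,0,0,0,0,0,0, 0.4,0,0,0,0,0,0,0.4,0,0,0,0,0,0]'; python3 snap.py 5 200 150 200 150 4
```

```text
clock: 3.65
eef_pos: [518.8, -24.4, 12.2]
tool_rot: [-1.571, -0.0, 0.012]
force: [0.0, -0.0, -0.6]
width: 34.2
3.7 [518.8 -24.4  12.2] [-1.571 -0.     0.012] [0.9 0.8 0.1] 33.9
```

View pics/scene5.png

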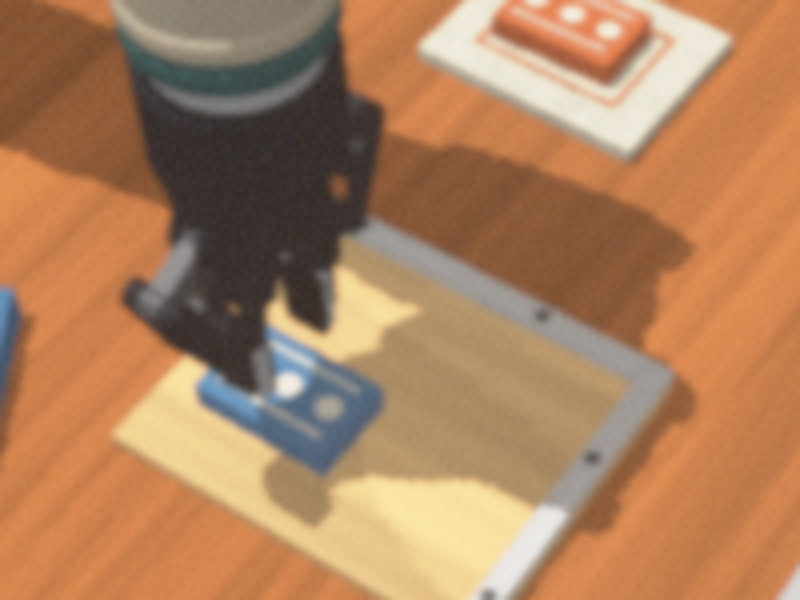

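The fingers closed to 34 mm without touching the tile, so the real tips are well above the reported TCP. I measure the tip height now from both fingertip corners.

```bash
python3 - <<'E'
from h import *
S=load("scene5.npz")
for z in(30,40,45,50,55,60,65): 
    a,b=plane(S,(267.5,247.8),z),plane(S,(281.7,231.8),z);print(z,a.round(1),b.round(1),"mid",((a+b)/2).round(1))
E
```

```text
30 [518.7 -35.9  30. ] [517.8   5.3  30. ] mid [518.3 -15.3  30. ]
40 [524.  -41.1  40. ] [ 5.232e+02 -5.000e-01  4.000e+01] mid [523.6 -20.8  40. ]
45 [526.7 -43.7  45. ] [525.8  -3.5  45. ] mid [526.3 -23.6  45. ]
50 [529.4 -46.3  50. ] [528.5  -6.4  50. ] mid [528.9 -26.3  50. ]
55 [532.  -48.8  55. ] [531.2  -9.3  55. ] mid [531.6 -29.1  55. ]
60 [534.7 -51.4  60. ] [533.9 -12.2  60. ] mid [534.3 -31.8  60. ]
65 [537.4 -54.   65. ] [536.5 -15.2  65. ] mid [537.  -34.6  65. ]
```

Tip at about TCP+36 when 34 mm open, and +45 when fully open, so there is a consistent offset from the reported TCP. I calibrate it by a gentle touch on bare plywood at the gripping opening.

```bash
python3 -m inch '[0.53,3.5,0,0,0,0,0, 0.53,7,0,0,0,0,0, 0.53,7,1.5,0,0,0,0, 0.53,7,3,0,0,0,0, 0.53,7,3,0,0,0,0, 0.53,7,3,0,0,0,0]'; python3 snap.py 6 200 150 200 150 4
```

```text
clock: 4.3
eef_pos: [586.8, -23.7, -18.7]
tool_rot: [-1.571, 0.003, 0.012]
force: [-0.3, -0.8, 0.4]
width: 45.1
4.35 [587.6 -23.7 -18.1] [-1.571  0.002  0.012] [-0.3  0.1  0.4] 45.3
```

View pics/scene6.png

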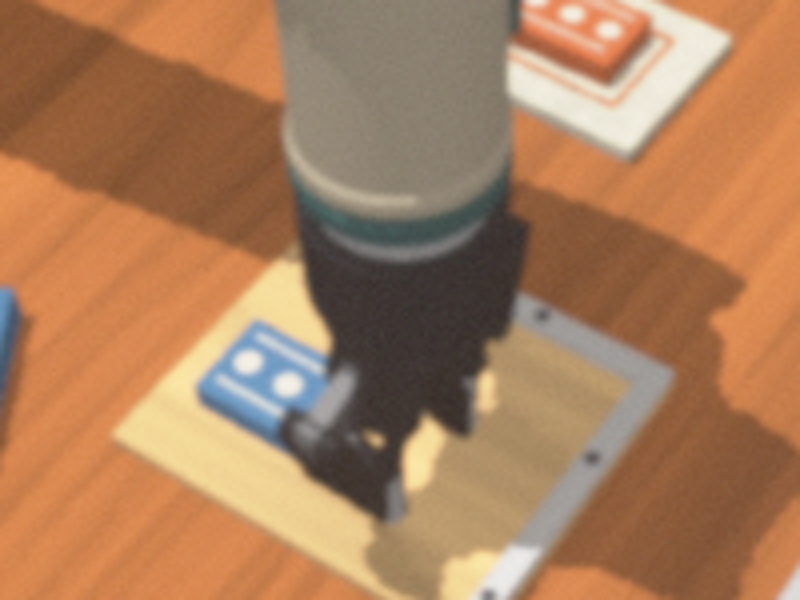

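The fingers are just above the plywood, with the right tip at crop (400,515), and the tile is still in place. I now step down 1 mm at a time.

```bash
for k in 1; do python3 -m inch '[0.53,0,0.2,0,0,0,0, 0.53,0,0.4,0,0,0,0, 0.53,0,0.5,0,0,0,0,0.53,0,0.5,0,0,0,0]'; python3 -m inch '[0.53,0,0.1,0,0,0,0,0.53,0,0.1,0,0,0,0]';python3 -m inch '[0.53,0,0.1,0,0,0,0,0.53,0,0.1,0,0,0,0]';python3 -m inch '[0.53,0,0.1,0,0,0,0,0.53,0,0.1,0,0,0,0]'; done
```

```text
clock: 4.75
eef_pos: [588.7, -23.6, -22.9]
tool_rot: [-1.571, 0.0, 0.012]
force: [-0.1, 0.3, -0.1]
width: 45.5
clock: 4.95
eef_pos: [588.8, -23.6, -23.9]
tool_rot: [-1.571, 0.0, 0.012]
force: [1.0, -0.2, -0.0]
width: 45.2
clock: 5.15
eef_pos: [588.7, -23.6, -25.0]
tool_rot: [-1.571, 0.0, 0.012]
force: [0.3, -0.1, -0.0]
width: 45.4
clock: 5.35
eef_pos: [588.7, -23.6, -26.0]
tool_rot: [-1.571, 0.0, 0.012]
force: [0.8, 0.1, -0.1]
width: 45.1
```

```bash
python3 -m inch '[0.53,0,0.1,0,0,0,0,0.53,0,0.1,0,0,0,0]'|sed -n 2,4p;python3 -m inch '[0.53,0,0.1,0,0,0,0,0.53,0,0.1,0,0,0,0]'|sed -n 2,4p;python3 -m inch '[0.53,0,0.1,0,0,0,0,0.53,0,0.1,0,0,0,0]'|sed -n 2,4p
```

```text
eef_pos: [588.7, -23.6, -27.0]
tool_rot: [-1.571, 0.0, 0.012]
force: [-0.7, 0.4, -0.1]
eef_pos: [588.8, -23.6, -27.3]
tool_rot: [-1.571, -0.0, 0.012]
force: [-1.2, 0.5, 5.3]
eef_pos: [588.8, -23.6, -27.4]
tool_rot: [-1.571, -0.0, 0.012]
force: [-3.4, -0.3, 13.3]
```

Contact is at TCP z = −27.3, where the tip is on plywood at z = 8. So tip = TCP + 35.3 at 45 mm opening. To grip with tips at 17.5, I need TCP z ≈ −17.8. I go back over the tile and grip.

```bash
python3 -m inch '[0.53,0,-3,0,0,0,0, 1,0,-4,0,0,0,0, 1,-4,-4,0,0,0,0, 1,-7,-4,0,0,0,0, 1,-7,-4,0,0,0,0, 1,-7,-4,0,0,0,0, 1,-7,-2.5,0,0,0,0, 1,-7,-1.1,0,0,0,0,1,-7,-1.1,0,0,0,0,1,-7,-1.1,0,0,0,0]'; python3 -m inch '[0.4,0,0,0,0,0,0,0.4,0,0,0,0,0,0,0.4,0,0,0,0,0,0,0.4,0,0,0,0,0,0,0.4,0,0,0,0,0,0]';  python3 snap.py 7 200 150 200 150 4
```

```text
clock: 6.95
eef_pos: [518.9, -24.4, -18.5]
tool_rot: [-1.571, 0.001, 0.012]
force: [-0.2, -0.0, -0.2]
width: 85.3
clock: 7.45
eef_pos: [519.2, -24.5, -17.0]
tool_rot: [-1.571, -0.001, 0.012]
force: [-1.2, -0.3, 5.6]
width: 42.6
7.5 [519.2 -24.5 -17.1] [-1.571e+00 -1.000e-03  1.200e-02] [-0.8  0.6  5.5] 42.6
```

View pics/scene7.png

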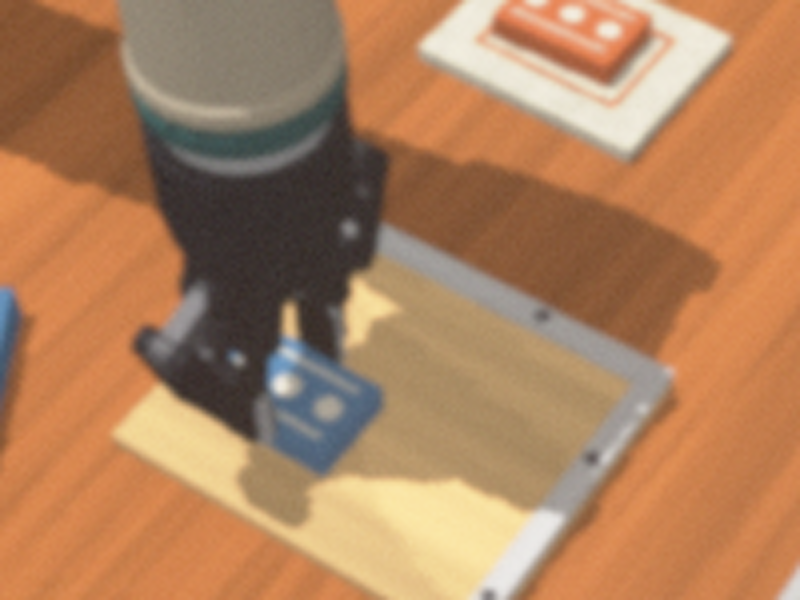

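The tile is gripped (width 42.6 on soft pads, no lift). I ease the downward preload by about 1 mm and slide it diagonally to just short of both fences.

```bash
python3 -m inch '[0.4,0,-0.1,0,0,0,0, 0.4,0.8,-0.1,0.6,0,0,0, 0.4,1.6,-0.1,1.3,0,0,0, 0.4,2.4,-0.1,2.0,0,0,0, 0.4,3.2,-0.1,2.6,0,0,0, 0.4,4.0,-0.1,3.3,0,0,0,0.4,4.8,-0.1,4.0,0,0,0, 0.4,5.6,-0.1,4.6,0,0,0, 0.4,6.4,-0.1,5.3,0,0,0,0.4,7.2,-0.1,5.9,0,0,0,0.4,7.8,-0.1,6.4,0,0,0,0.4,7.8,-0.1,6.4,0,0,0]'; python3 snap.py 8 200 150 200 150 4
```

```text
clock: 8.7
eef_pos: [597.2, 41.8, -16.9]
tool_rot: [-1.57, -0.001, 0.013]
force: [0.1, 0.2, -1.2]
width: 43.3
8.75 [596.3  41.  -17. ] [-1.571 -0.     0.013] [ 0.1 -0.  -1.2] 43.1
```

View pics/scene8.png

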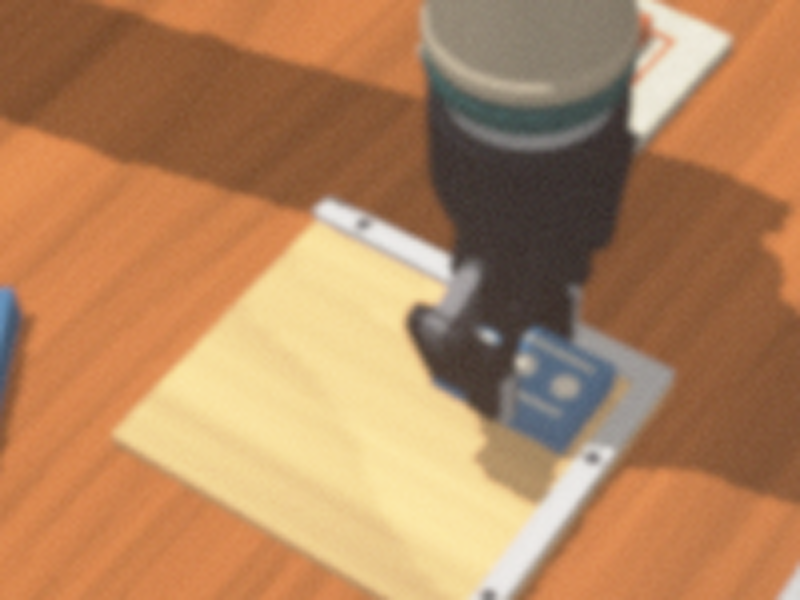

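The tile hangs at essentially board level (fz −1.2 is its weight). It is a few mm short of both fences, at crop (560,390). Now I step in +x.

```bash
f() { sed -n 2,4p; }; python3 -m inch '[0.4,0.2,0,0,0,0,0,0.4,0.4,0,0,0,0,0,0.4,0.4,0,0,0,0,0]'|f; python3 -m inch '[0.4,0.1,0,0,0,0,0,0.4,0.1,0,0,0,0,0]'|f; python3 -m inch '[0.4,0.1,0,0,0,0,0,0.4,0.1,0,0,0,0,0]'|f;python3 -m inch '[0.4,0.1,0,0,0,0,0,0.4,0.1,0,0,0,0,0]'|f
```

```text
eef_pos: [600.2, 40.0, -16.9]
tool_rot: [-1.571, -0.0, 0.012]
force: [0.8, 0.0, -2.1]
eef_pos: [601.0, 40.3, -16.9]
tool_rot: [-1.571, 0.0, 0.012]
force: [-0.3, -0.7, -1.1]
eef_pos: [602.1, 40.6, -16.9]
tool_rot: [-1.571, -0.0, 0.012]
force: [-0.3, 0.4, -0.7]
eef_pos: [603.2, 40.6, -16.9]
tool_rot: [-1.571, -0.0, 0.012]
force: [0.2, 0.5, -1.7]
```

```bash
f() { sed -n 2,4p; };  python3 -m inch '[0.4,0.1,0,0,0,0,0,0.4,0.1,0,0,0,0,0]'|f; python3 -m inch '[0.4,0.1,0,0,0,0,0,0.4,0.1,0,0,0,0,0]'|f;python3 -m inch '[0.4,0.1,0,0,0,0,0,0.4,0.1,0,0,0,0,0]'|f
```

```text
eef_pos: [604.2, 40.6, -16.9]
tool_rot: [-1.571, -0.0, 0.012]
force: [0.4, -0.5, -1.2]
eef_pos: [604.2, 40.6, -17.0]
tool_rot: [-1.571, 0.002, 0.012]
force: [-2.7, 1.1, 0.4]
eef_pos: [604.1, 40.6, -17.0]
tool_rot: [-1.571, 0.004, 0.012]
force: [-4.0, 0.9, 4.5]
```

X fence contact is at TCP x = 604.2. I now step in +y.

```bash
f() { sed -n 2,4p; }; python3 -m inch '[0.4,0,0,0.2,0,0,0,0.4,0,0,0.4,0,0,0,0.4,0,0,0.4,0,0,0]'|f; python3 -m inch '[0.4,0,0,0.1,0,0,0,0.4,0,0,0.1,0,0,0]'|f; python3 -m inch '[0.4,0,0,0.1,0,0,0,0.4,0,0,0.1,0,0,0]'|f;python3 -m inch '[0.4,0,0,0.1,0,0,0,0.4,0,0,0.1,0,0,0]'|f
```

```text
eef_pos: [604.1, 42.2, -17.0]
tool_rot: [-1.573, 0.004, 0.011]
force: [-5.1, -2.9, 4.7]
eef_pos: [604.1, 42.8, -17.0]
tool_rot: [-1.574, 0.004, 0.011]
force: [-5.3, -4.3, 4.7]
eef_pos: [604.1, 43.7, -17.0]
tool_rot: [-1.574, 0.004, 0.01]
force: [-5.5, -4.3, 3.3]
eef_pos: [604.1, 44.7, -17.0]
tool_rot: [-1.574, 0.004, 0.01]
force: [-4.3, -4.7, 4.7]
```

```bash
f() { sed -n 2,4p; }; python3 -m inch '[0.4,0,0,0.1,0,0,0,0.4,0,0,0.1,0,0,0]'|f; python3 -m inch '[0.4,0,0,0.1,0,0,0,0.4,0,0,0.1,0,0,0]'|f;python3 -m inch '[0.4,0,0,0.1,0,0,0,0.4,0,0,0.1,0,0,0]'|f
```

```text
eef_pos: [604.1, 45.7, -17.0]
tool_rot: [-1.574, 0.004, 0.01]
force: [-4.4, -4.9, 4.7]
eef_pos: [604.1, 46.7, -17.0]
tool_rot: [-1.574, 0.004, 0.01]
force: [-4.6, -5.4, 4.5]
eef_pos: [604.1, 47.4, -17.0]
tool_rot: [-1.574, 0.004, 0.01]
force: [-5.4, -4.0, 4.1]
```

```bash
python3 snap.py 9 200 150 200 150 4
```

```text
11.8 [604.1  47.4 -16.9] [-1.574  0.004  0.01 ] [-5.3 -5.1  4.5] 42.5
```

View pics/scene9.png

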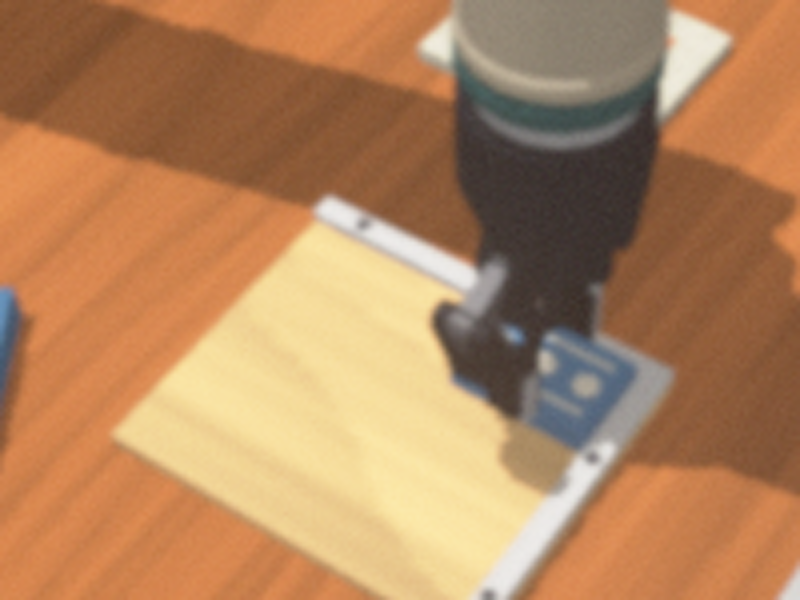

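Near the corner, with the tile against the +x fence. I continue in +y until the force rises.

```bash
f() { sed -n 2,4p; }; python3 -m inch '[0.4,0,0,0.1,0,0,0,0.4,0,0,0.1,0,0,0]'|f; python3 -m inch '[0.4,0,0,0.1,0,0,0,0.4,0,0,0.1,0,0,0]'|f;python3 -m inch '[0.4,0,0,0.1,0,0,0,0.4,0,0,0.1,0,0,0]'|f
```

```text
eef_pos: [604.1, 47.4, -16.9]
tool_rot: [-1.575, 0.004, 0.01]
force: [-5.5, -6.3, 4.7]
eef_pos: [604.1, 47.4, -16.9]
tool_rot: [-1.576, 0.004, 0.01]
force: [-4.5, -7.9, 4.7]
eef_pos: [604.0, 47.4, -16.9]
tool_rot: [-1.577, 0.004, 0.009]
force: [-5.4, -9.7, 5.5]
```

It stopped at y = 47.4, and home was predicted at (603.7, 47.5), so it is home. I release and look.

```bash
python3 -m inch '[1,0,0,0,0,0,0,1,0,0,0,0,0,0,1,0,0,0,0,0,0,1,0,0,0,0,0,0,1,0,0,0,0,0,0]';python3 -m inch '[1,-0.1,-2,-0.25,0,0,0,1,-0.1,-5,-0.25,0,0,0,1,-0.1,-5,-0.25,0,0,0,1,-0.1,-5,-0.25,0,0,0]'; python3 snap.py 10 200 150 200 150 4
```

```text
clock: 12.9
eef_pos: [606.1, 54.2, -16.9]
tool_rot: [-1.57, -0.0, 0.013]
force: [-0.5, 0.5, 0.2]
width: 85.1
clock: 13.3
eef_pos: [605.5, 51.4, 33.7]
tool_rot: [-1.57, -0.002, 0.012]
force: [0.1, 1.2, -0.8]
width: 85.5
13.35 [604.6  51.4  32.9] [-1.571  0.     0.012] [-0.6 -0.9  0.1] 85.3
```

View pics/scene10.png

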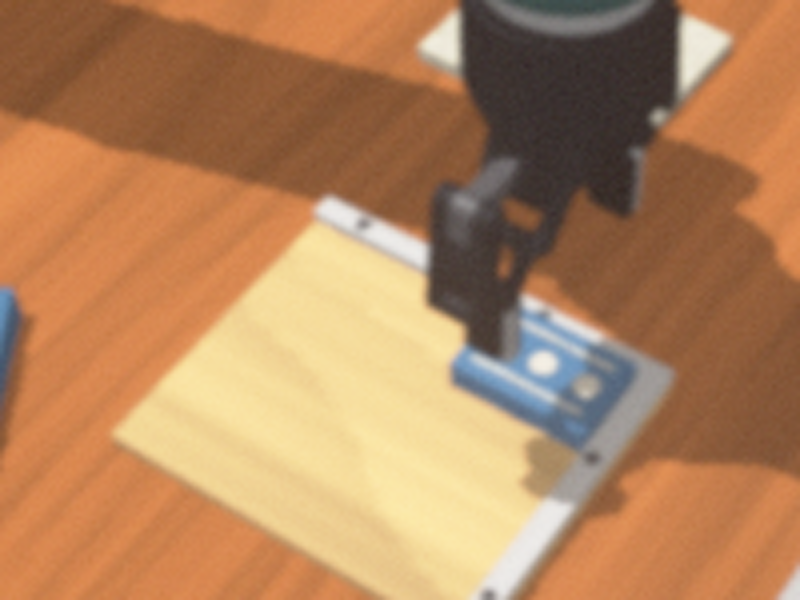

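The tile is in the corner. I raise the arm to clear the view and measure the tile against home.

```bash
python3 -m inch '[1,0,-5,0,0,0,0,1,0,-10,-5,0,0,0,1,0,-13,-10,0,0,0,1,0,-13,-15,0,0,0,1,0,-13,-18,0,0,0,1,0,-13,-18,0,0,0,1,0,-13,-18,0,0,0]'; python3 snap.py 11 225 195 150 120 5; python3 snap.py 11 275 210 85 100 5 top
```

```text
clock: 14.05
eef_pos: [606.1, -131.5, 162.0]
tool_rot: [-1.571, 0.002, 0.008]
force: [1.1, 0.5, 0.3]
width: 85.4
14.1 [ 606.3 -128.5  161.8] [-1.569  0.002  0.011] [-0.2  1.2  0. ] 85.4
14.15 [ 606.5 -127.   161.9] [-1.569  0.002  0.014] [ 0.3  0.8 -0.9] 85.2
```

View pics/scene11.png

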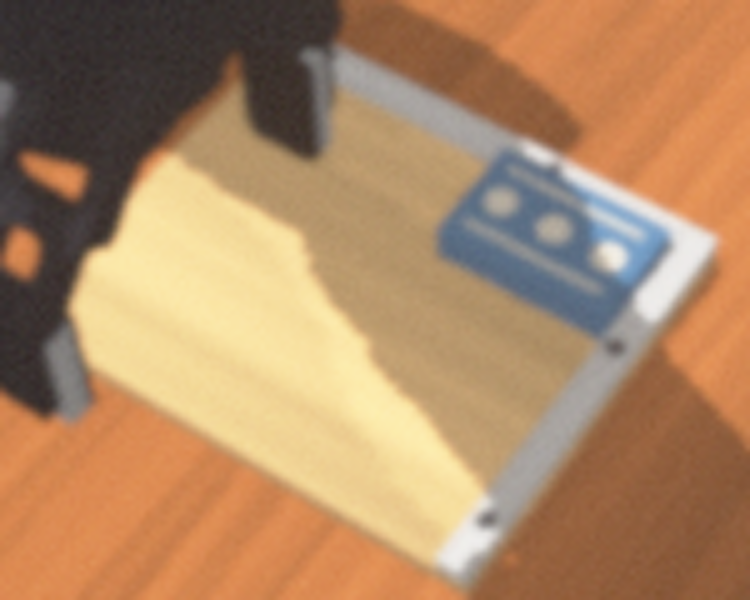

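View pics/top11.png

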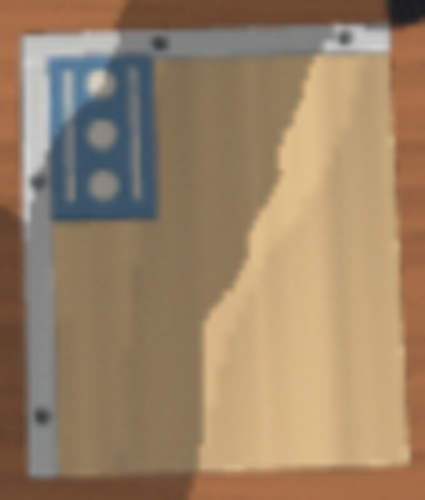

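Both views show the tile flush in the corner, with its top-view dots at crop (100,83), (102,134) and (104,186). Numerical check:

```bash
python3 - <<'E'
from h import *
S=load("scene11.npz");T=load("top11.npz")
dt=[back(p,(275,210),5) for p in[(104,186),(102,134),(100,83)]]; ds=[back(p,(225,195),5) for p in[(499,202),(554,229),(609,256)]]
for d,q in((T,dt),(S,ds)):
    W=np.array([plane(d,p,24)[:2] for p in q]);v=W[2]-W[0];print(W[1].round(1),np.arctan2(v[1],v[0]).round(3),np.linalg.norm(v).round(1))
print([tri(S,a,T,b)[0].round(1).tolist() for a,b in zip(ds,dt)])
E
```

```text
[604.5  48.2] 0.025 44.7
[603.8  46. ] 0.037 44.6
[[581.4, 46.9, 22.7], [604.0, 47.6, 22.8], [626.2, 48.2, 23.1]]
```

```bash
python3 - <<'E'
from h import *
d=load("top11.npz"); roi=(282,218,310,257); s=10; g=up(d,roi,s).astype(int)
tile=((g[...,2]-g[...,0])>8).astype(np.uint8); tile=cv2.morphologyEx(tile,cv2.MORPH_CLOSE,np.ones((75,75)))
c=big(tile*255); q=quad(c); q=back(linequad(c,q),roi,s); W=np.array([plane(d,p,24)[:2] for p in q]); print(W.round(1).tolist())
for i in range(4):
    v=W[(i+1)%4]-W[i]; print(np.linalg.norm(v).round(1), (((np.arctan2(v[1],v[0])+np.pi/4)%(np.pi/2))-np.pi/4).round(4))
print(W.mean(0))
E
```

```text
[[645.2, 26.8], [560.9, 26.0], [562.0, 77.1], [646.2, 76.5]]
84.3 0.0088
51.1 -0.0206
84.2 -0.0074
49.7 -0.0192
[603.57085049  51.60581796]
```

The tile's clean −y edge gives yaw 0.009, against 0.0115 for the jig: flush. I return above it to regrip.

```bash
python3 -m inch '[1,0,0,5,0,0,0,1,0,0,10,0,0,0,1,0,0,15,0,0,0,1,0,0,17.7,0,0,0,1,0,5,17.7,0,0,0,1,0,10,17.7,0,0,0,1,0,12,17.7,0,0,0,1,0,12,17.7,0,0,0,1,0,12,17.7,0,0,0,1,0,12,17.7,0,0,0]'
```

```text
clock: 15.15
eef_pos: [606.2, 49.2, 44.7]
tool_rot: [-1.57, -0.003, 0.013]
force: [0.1, 0.4, 0.6]
width: 85.3
```

```bash
python3 -m inch '[1,-0.1,2,-0.15,0,0,0,1,-0.1,4,-0.15,0,0,0,1,-0.1,6,-0.15,0,0,0,1,-0.1,6.1,-0.15,0,0,0,1,-0.1,6.1,-0.15,0,0,0,1,-0.1,6.1,-0.15,0,0,0]'
```

```text
clock: 15.75
eef_pos: [605.4, 46.8, -16.1]
tool_rot: [-1.57, -0.003, 0.012]
force: [0.3, 0.1, -0.1]
width: 85.7
```

```bash
python3 -m inch '[1,-0.1,0.15,0.05,0,0,0,1,-0.1,0.15,0.05,0,0,0,0.4,-0.1,0.15,0.05,0,0,0,0.4,-0.1,0.15,0.05,0,0,0,0.4,-0.1,0.15,0.05,0,0,0,0.4,-0.1,0.15,0.05,0,0,0,0.4,-0.1,0.15,0.05,0,0,0,0.4,-0.1,0.15,0.05,0,0,0]'; python3 snap.py 12 225 195 150 120 5
```

```text
clock: 16.55
eef_pos: [603.0, 47.1, -18.9]
tool_rot: [-1.571, -0.0, 0.012]
force: [-1.4, -0.3, 5.1]
width: 43.1
16.6 [603.   47.1 -18.9] [-1.571 -0.     0.012] [-1.3 -0.4  4.5] 43.2
```

View pics/scene12.png

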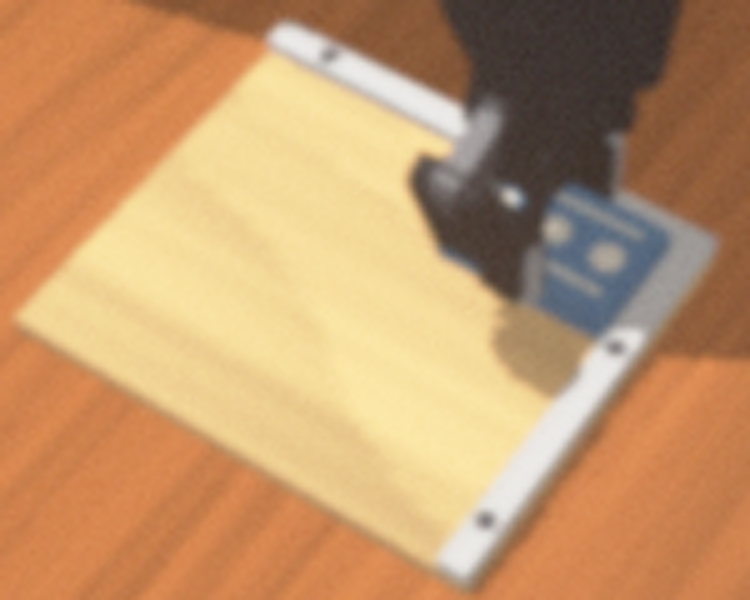

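```bash
python3 -m inch '[0.4,0,-0.5,0,0,0,0,0.4,0,-1.5,0,0,0,0,0.4,0,-3.5,0,0,0,0,0.4,0,-6,0,0,0,0,0.4,0,-9,0,0,0,0,0.4,0,-9,0,0,0,0,0.4,0,-9,0,0,0,0]'; python3 snap.py 13 200 130 200 150 4
```

```text
clock: 17.3
eef_pos: [603.3, 47.2, 71.5]
tool_rot: [-1.571, -0.002, 0.012]
force: [-1.1, -0.3, -1.8]
width: 42.9
17.35 [602.4  47.1  70.5] [-1.571e+00  1.000e-03  1.200e-02] [-0.6 -0.8 -0.2] 43.3
```

View pics/scene13.png

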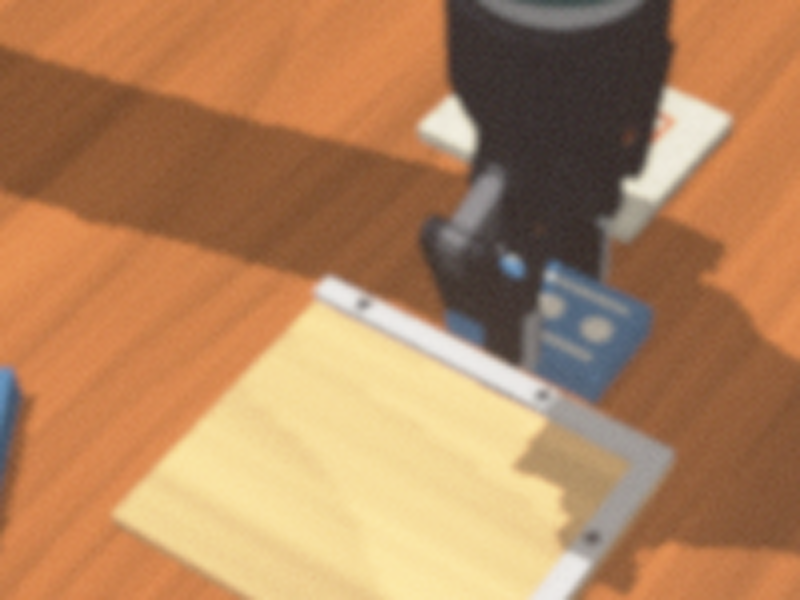

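The tile is lifted level and the corner is empty. I carry it over the blue board.

```bash
python3 -m inch '[0.4,-0.6,0,-2,0,0,0,0.4,-1.8,0,-5,0,0.2,0,0.4,-3,0,-8.5,0,0.4,0,0.4,-4.2,0,-12,0,0.6,0,0.4,-5.4,0,-15.5,0,0.6,0,0.4,-6.6,0,-19,0,0.6,0,0.4,-7.8,0,-22.5,0,0.6,0,0.4,-9,0,-26,0,0.6,0,0.4,-10.2,0,-29,0,0.6,0,0.4,-10.9,0,-30.6,0,0.6,0,0.4,-10.9,0,-30.6,0,0.6,0,0.4,-10.9,0,-30.6,0,0.6,0]'; python3 -m inch '[0.4,0,0,0,0,0,0,0.4,0,0,0,0,0,0,0.4,0,0,0,0,0,0]'; python3 snap.py 14 60 250 200 150 4
```

```text
clock: 18.55
eef_pos: [497.1, -259.4, 69.6]
tool_rot: [-1.569, 0.002, 0.001]
force: [-0.1, 0.5, -1.2]
width: 42.7
clock: 18.85
eef_pos: [498.2, -259.0, 70.5]
tool_rot: [-1.57, 0.0, 0.004]
force: [-0.9, 0.3, -0.0]
width: 43.2
18.9 [ 498.1 -259.3   70.6] [-1.571 -0.     0.003] [ 0.3  0.  -0.9] 43.0
```

View pics/scene14.png

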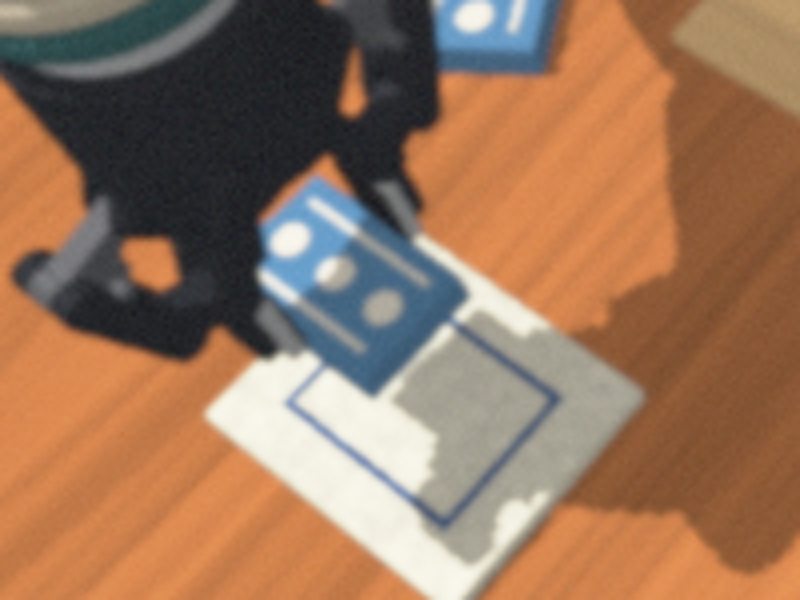

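The tile is held above the board. I check its position by casting the middle dot, at pixel about (143.6,317.9), onto its top plane (z ≈ 113.5).

```bash
python3 - <<'E'
from h import *
S=load("scene14.npz")
W=np.array([plane(S,back(p,(60,250),4),113.5)[:2] for p in[(290,238),(335,272),(382,307)]]); print(W.round(1)); v=W[2]-W[0];print(np.arctan2(v[1],v[0]),np.linalg.norm(v))
# inner corners of outline seen by scene
E
```

```text
[[ 476.1 -260. ]
 [ 498.2 -260.2]
 [ 520.5 -260.3]]
-0.006563211616584029 44.338718007479855
```

Tile (498.2, −260.2) against the frame in the same camera (498.4, −260.7). I lower it.

```bash
f() { sed -n 2,5p; }; python3 -m inch '[0.4,0,2,0,0,0,0,0.4,0,4,0,0,0,0,0.4,0,6,0,0,0,0,0.4,0,7.5,0,0,0,0,0.4,0,8.2,0,0,0,0,0.4,0,8.4,0,0,0,0,0.4,0,8.4,0,0,0,0,0.4,0,8.4,0,0,0,0]'|f;  python3 snap.py 15 60 250 200 150 4
```

```text
eef_pos: [498.3, -260.5, -12.7]
tool_rot: [-1.571, -0.001, 0.002]
force: [1.1, -0.3, -0.9]
width: 42.9
19.75 [ 498.3 -260.5  -12.6] [-1.571e+00 -1.000e-03  2.000e-03] [ 0.7 -0.1 -0.7] 43.3
```

View pics/scene15.png

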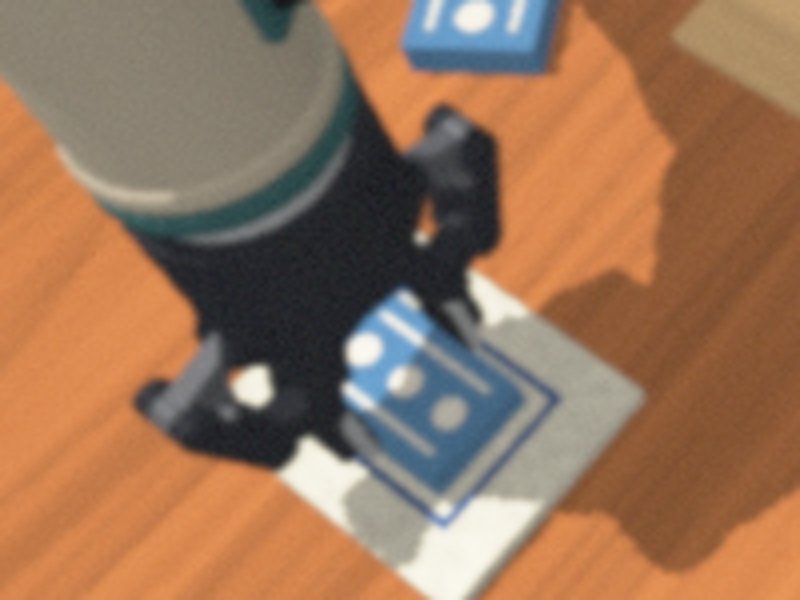

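The tile is centred over the outline, about 4 mm up. I step down to contact.

```bash
f() { sed -n 2,5p; }; python3 -m inch '[0.4,0,0.2,0,0,0,0,0.4,0,0.3,0,0,0,0,0.4,0,0.3,0,0,0,0]'|f;python3 -m inch '[0.4,0,0.1,0,0,0,0,0.4,0,0.1,0,0,0,0]'|f;python3 -m inch '[0.4,0,0.1,0,0,0,0,0.4,0,0.1,0,0,0,0]'|f
```

```text
eef_pos: [497.6, -260.2, -16.4]
tool_rot: [-1.571, 0.0, 0.002]
force: [0.4, 0.8, -1.0]
width: 43.2
eef_pos: [497.7, -260.3, -16.9]
tool_rot: [-1.571, -0.0, 0.002]
force: [-0.5, -0.2, 3.8]
width: 43.4
eef_pos: [497.8, -260.3, -17.0]
tool_rot: [-1.571, -0.0, 0.002]
force: [-2.2, 1.2, 13.1]
width: 43.2
```

Contact at −16.9, as predicted. I check the position before releasing.

```bash
python3 -m inch '[0.4,0,-0.1,0,0,0,0,0.4,0,-0.1,0,0,0,0]';python3 snap.py 16 60 250 200 150 4
```

```text
clock: 20.65
eef_pos: [497.9, -260.3, -16.9]
tool_rot: [-1.571, -0.001, 0.002]
force: [-0.5, 0.8, 6.8]
width: 43.3
20.7 [ 497.9 -260.3  -16.9] [-1.571e+00 -1.000e-03  2.000e-03] [-1.7  0.3  6.4] 43.3
```

View pics/scene16.png

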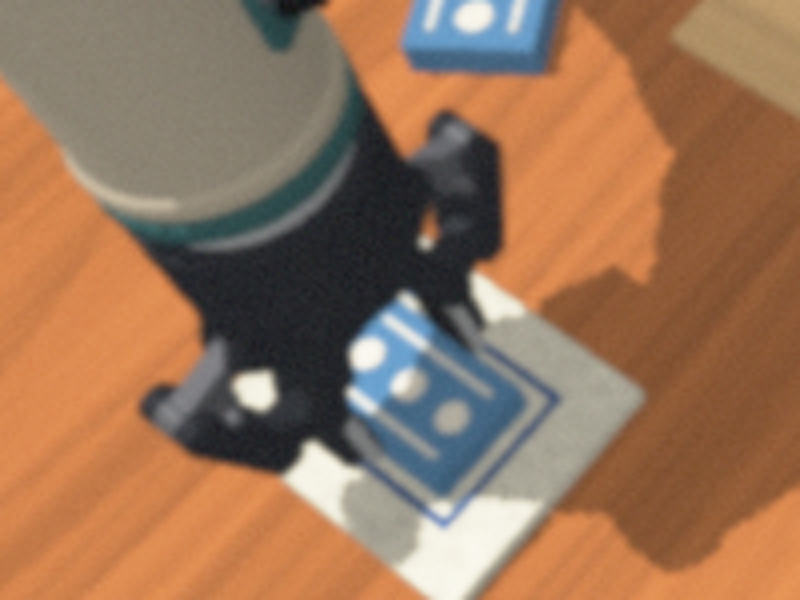

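```bash
python3 - <<'E'
from h import *
S=load("scene16.npz")
W=np.array([plane(S,back(p,(60,250),4),26)[:2] for p in[(366,353),(408,384),(452,416)]]); print(W.round(1))
print([plane(S,back(p,(60,250),4),10)[:2].round(1).tolist() for p in[(560,398),(445,525)]])
E
```

```text
[[ 475.7 -261.8]
 [ 497.8 -261.6]
 [ 520.3 -261.3]]
[[540.4, -231.1], [539.8, -289.7]]
```

The tile is within about 1–1.5 mm of centre. I release and retreat straight up.

```bash
python3 -m inch '[1,0,0,0,0,0,0,1,0,0,0,0,0,0,1,0,0,0,0,0,0,1,0,0,0,0,0,0,1,0,0,0,0,0,0]'; python3 -m inch '[1,0,-2,0,0,0,0,1,0,-5,0,0,0,0,1,0,-10,0,0,0,0,1,0,-14,0,0,0,0,1,0,-14,5,0,0,0,1,0,-14,10,0,0,0,1,0,-14,15,0,0,0,1,0,-14,20,0,0,0,1,0,-14,25,0,0,0,1,0,-14,25,0,0,0,1,0,-14,25,0,0,0]'; python3 snap.py 17 60 250 200 150 4; python3 snap.py 17 400 240 80 90 6 top
```

```text
clock: 21.2
eef_pos: [497.6, -260.2, -17.6]
tool_rot: [-1.571, 0.0, 0.002]
force: [0.3, 0.2, 0.8]
width: 85.3
clock: 22.3
eef_pos: [497.2, -8.7, 122.6]
tool_rot: [-1.571, 0.0, 0.006]
force: [-0.7, -0.9, -0.7]
width: 85.6
22.35 [497.2 -10.6 122.6] [-1.572  0.     0.002] [ 0.  -0.8 -1.1] 85.3
22.4 [497.1 -11.7 122.6] [-1.572  0.    -0.   ] [ 0.  -0.8 -0.2] 85.4
```

View pics/scene17.png

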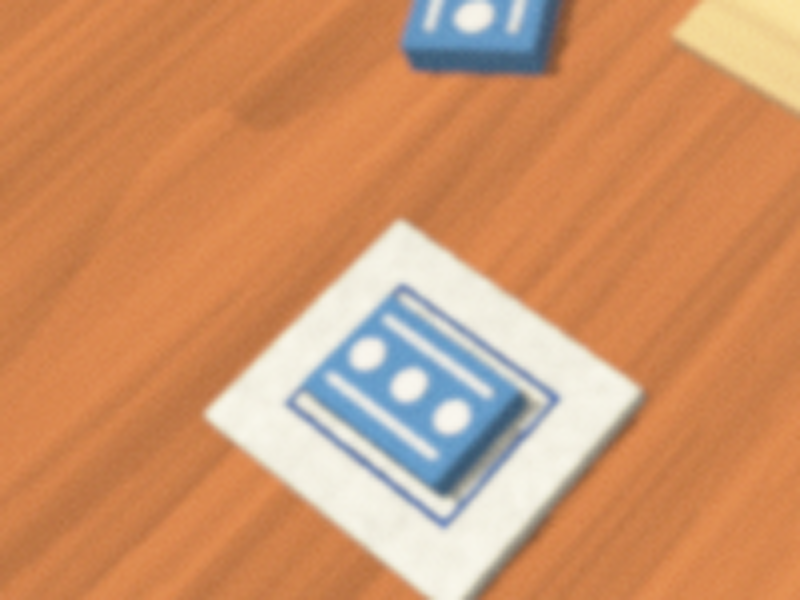

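View pics/top17.png

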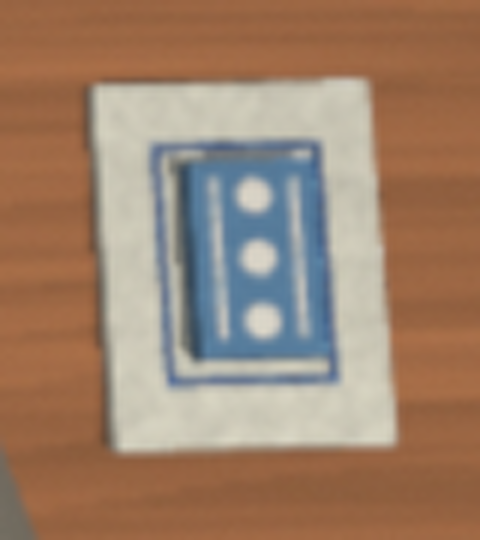

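```bash
python3 - <<'E'
from h import *
T=load("top17.npz");S=load("scene17.npz")
t=[back(p,(400,240),6) for p in[(263,321),(258,257),(254,194)]]; s=[back(p,(60,250),4) for p in[(367,354),(408,385),(452,417)]]
for d,q in((T,t),(S,s)):
    W=np.array([plane(d,p,26)[:2] for p in q]);v=W[2]-W[0];print(W[1].round(1),np.arctan2(v[1],v[0]).round(3))
print([tri(S,a,T,b)[0].round(1).tolist() for a,b in zip(s,t)])
# outline outer corners
t=[back(p,(400,240),6) for p in[(322,140),(152,146),(170,385),(338,381)]]; s=[back(p,(60,250),4) for p in[(445,526),(560,398),(402,284),(286,403)]]
for d,q in((T,t),(S,s)):
    W=np.array([plane(d,p,10)[:2] for p in q]);print(W.round(1).tolist(),W.mean(0).round(1))
E
```

```text
[ 499.8 -259.5] 0.001
[ 498.1 -261.9] 0.007
[[476.9, -260.9, 25.7], [499.0, -260.8, 26.0], [521.3, -260.6, 25.9]]
[[542.5, -290.0], [541.6, -228.8], [456.8, -229.8], [456.9, -289.3]] [ 499.4 -259.5]
[[540.0, -289.9], [540.4, -231.1], [456.0, -231.3], [456.4, -290.4]] [ 498.2 -260.7]
```

```bash
python3 snap.py 18 0 0 640 480 1
```

```text
22.45 [497.2 -12.2 122.6] [-1.572e+00  0.000e+00 -1.000e-03] [ 0.2 -1.6 -0.8] 85.6
```

View pics/scene18.png

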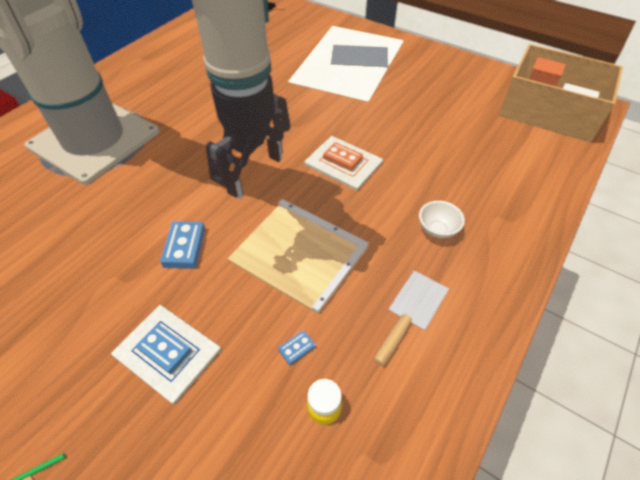

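In both views the tile is within about 1.2 mm of the outline's centre, its top is at z = 26, and the yaw error is below 0.01 rad. The bystanders haven't moved. I hand the job in.

```bash
python3 -c "
from cell import finish_job
print(finish_job())"
```

```text
the job is handed in; nothing more can be done
None
```

The blue tile now lies straight inside the blue outline, and I handed the job in at about 22.5 s of the 58 s. I gripped the tile just above fence height and slid it until the force showed both fences. After letting go and checking the corner, I regripped, lifted it straight up, set it down to contact and released it.

**Home in the corner:** the tile's centre was at (604.0, 47.6) mm against an expected (603.7, 47.5). Its clean edge lay at 0.009 rad, against 0.0115 rad for the squaring board. Rougher yaw readings from the dots gave 0.025–0.037 rad, so I relied on the edge and on how flush it looked from above.

**On the sample board:** both cameras put the tile's centre within about 1.2 mm of the outline's centre. Its top is at z = 26, as expected, and it is turned less than 0.01 rad. In the last picture the clay-coloured tile, pot, bowl and palette knife look unmoved; I judged that by eye and did not measure it.

**What disagreed:**
- **Fingertip height:** the fingertips sat about 35 mm above the reported TCP at 45 mm opening. I found this in the pictures and confirmed it by closing the fingers on nothing above the tile. I then calibrated it with a light touch on the bare plywood.
- **Cameras:** the two differed from each other by about 2 mm in y.
- **Fence height:** one two-view measurement of the fence top came out about 5 mm too low.

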